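Park a figure base at the top of its sloped gutter

TASK

Put the red figure base away in reserve: with the fingertips nudge it up its sloped gutter, over the low rib, until it sits against the end stop, then swing that gutter's brass keeper fully across behind it so that it cannot roll back. Roll the base under control, without flicking it, picking it up or taking it out of its gutter, and leave the two bases already put away, their keepers and everything else on the bench as they are.

Things in the scene. Friction and masses are not known exactly. Their poses are not given: they have to be found in the camera images.
- base_red: The red lacquered turned wooden figure base, a disc 60 mm in diameter and 34 mm thick, about 90 g, standing on its rim in its gutter like a wheel. Origin at its centre, y along its axle (across the gutter). At the start it rests at the gutter's low end. It rolls and slides easily (friction about 0.25 in the gutter) and comes back down whenever it is let go below the rib.
- gutter_red: Waxed wooden gutter of the red base, one of three side by side (56 mm apart, 300 x 56 mm each) on a board 12 mm thick; which one varies. Origin: mid-underside, on the board; z vertical, x level, pointing uphill, y across. Floor rises 0.12 rad towards +x and is 48 mm above the origin at x = 0. Channel 40 mm wide; walls (8 mm thick) and low-end lip stand 14 mm above the floor. Fixed to the bench.
- seat_red (a point): Where the red base's centre lies when against the end stop: 110 mm up the slope from mid-gutter, 30 mm above the floor. Axes as the gutter's. The stop's inner face is 140 mm up the slope from mid-gutter and 34 mm high. A brass rib 3 mm high crosses the floor 95 mm from mid-gutter: a base rolled over it rests between rib and stop and stays when let go.
- keeper_red (a joint): Red gutter's keeper: a flat brass bar swivelling like a turn button on the -y wall, pivot 70 mm up the slope from mid-gutter. 0 = closed, straight across the channel behind the base (end of travel); 1.57 = pointing downhill along the wall; 2.05 = end of travel. Starts at 1.62 to 1.95. Turns lightly (0.5 N at the stud), stays where left. Bar 8 mm wide, 50 mm long, top 21 mm above the floor.
- pivot_red (a point): Point on the swivel axis of the red gutter's keeper, level with the top of the bar, 21 mm above the gutter's floor; it lies 24 mm from the gutter's centre line on the -y side. The axis stands square to the sloped floor.
- stud_red (a point): Middle of the finger stud on the red gutter's keeper: an upright brass pin 10 mm in diameter, 40 mm from the pivot, standing from 21 to 43 mm above the gutter's floor (this point: 32 mm). Pushing it sideways turns the keeper. When closed it lies over the channel, 16 mm from the centre line on the +y side.
- base_black: The black lacquered base, same size as the red one, already put away against the end stop of its own gutter; to be left alone. Origin at its centre.
- seat_black (a point): Where the centre of the black lacquered base belongs, against the end stop of its gutter. Axes as the gutters'.
- keeper_black (a joint): The keeper of the black lacquered base's gutter, built like the red one's, already closed (0); to be left alone. Its bar lies across its channel 70 mm up the slope from the gutter's middle, its stud 16 mm from that channel's centre line on the +y side.
- base_plain: The plain pale wooden base, same size as the red one, already put away against the end stop of its own gutter; to be left alone. Origin at its centre.
- seat_plain (a point): Where the centre of the plain pale wooden base belongs, against the end stop of its gutter. Axes as the gutters'.
- keeper_plain (a joint): The keeper of the plain pale wooden base's gutter, built like the red one's, already closed (0); to be left alone. Its bar lies across its channel 70 mm up the slope from the gutter's middle, its stud 16 mm from that channel's centre line on the +y side.
- glass_dome: Bystander: small figure under a closed glass dome on a dark wooden foot, 75 mm across, 115 mm tall; origin at the centre of its underside.
- glue_bottle: Bystander: white squeeze bottle with an orange cap, 42 mm across, 120 mm tall; origin at the centre of its underside.
- pick_cup: Bystander: clear cup with wooden picks, 62 mm across, 85 mm tall; origin at the centre of its underside.
- paint_jar: Bystander: green paint jar with a white lid, 44 mm across, 50 mm tall; origin at the centre of its underside.
- cutters: Bystander: side cutters with red grips, lying along their x axis, 140 mm long, 60 mm wide, 17 mm high; origin at the pivot's underside.
- half_done_figure: Bystander: half-finished little figure on a dark round foot 48 mm across, 66 mm tall; origin at the centre of its underside.

How it is judged (in metres and radians):
On the way, in this order (a step that is already met when the one before it is completed fails the run):
1. the red base has been rolled over the rib to the end stop, its centre within 6 mm of its place there, while the keeper is still open (distance between base_red and seat_red below 0.006 m and value of joint keeper_red above 0.3 rad), for 0.2 s.
2. the red gutter's keeper is swung across behind the base (within 0.12 rad of closed) (distance between base_red and seat_red below 0.006 m and value of joint keeper_red below 0.12 rad), for 0.2 s.
At the end, for the whole second after the job is handed in: The red base rests against the end stop of its gutter (centre within 6 mm of its place there, still), its keeper is closed across behind it (within 0.12 rad), and the black and plain bases are still in their places (within 6 mm) with their keepers closed (within 0.15 rad) (all of step 2 and linear speed of base_red below 0.02 m/s and distance between base_black and seat_black below 0.006 m and value of joint each of keeper_black, keeper_plain below 0.15 rad and distance between base_plain and seat_plain below 0.006 m); the robot touches nothing.
It fails at once if the red base is lifted more than about 12 mm off its gutter's floor ((x of base_red in the frame of gutter_red below -0.08 m and z of base_red in the frame of gutter_red above 0.0806 m) or (x of base_red in the frame of gutter_red below -0.04 m and z of base_red in the frame of gutter_red above 0.0854 m) or (x of base_red in the frame of gutter_red below 0 m and z of base_red in the frame of gutter_red above 0.0902 m) or (x of base_red in the frame of gutter_red below 0.04 m and z of base_red in the frame of gutter_red above 0.095 m) or (x of base_red in the frame of gutter_red below 0.08 m and z of base_red in the frame of gutter_red above 0.0999 m) or (x of base_red in the frame of gutter_red below 0.3 m and z of base_red in the frame of gutter_red above 0.1041 m)).
It fails at once if the red base is taken sideways out of its gutter (y of base_red in the frame of gutter_red above 0.015 m or y of base_red in the frame of gutter_red below -0.015 m).
It fails at once if the red base is flicked or flung (faster than 0.7 m/s) (linear speed of base_red above 0.7 m/s).
It fails at once if a base already put away is moved (by more than 8 mm) or its keeper opened (by more than 0.25 rad) (distance of any of base_black, base_plain from where it was at the start of the episode above 0.008 m or value of joint any of keeper_black, keeper_plain above 0.25 rad).
It fails at once if something else on the bench is moved by more than 20 mm or tipped (distance of any of glass_dome, glue_bottle, pick_cup, paint_jar, cutters, half_done_figure from where it was at the start of the episode above 0.02 m or angle between any of glass_dome, glue_bottle, pick_cup, paint_jar, cutters, half_done_figure's own z axis and vertical above 0.35 rad).
It also fails if it takes over 54 s, if anything falls off the work surface, if the arm or the gripper's body presses on something with over 40 N, if the wrist force passes 120 N, or if a joint passes its speed limit or range.

ROBOT

A 6-joint arm with a two-finger parallel gripper is mounted at the origin on the work surface. World frame = base frame: x ahead of the robot, y to its left, z up, the work surface at z = 0. Lengths are in mm, angles in degrees, forces in N, time in s.
With the tool pointing down it reaches from about 350 to 850 mm from the base axis. Payload 8.1 kg.
Tool frame: the origin (TCP) lies midway between the tips of the shut fingers; the grasp point (between the pads) lies 19 mm behind it (hold_point_z is the distance from the TCP to the grasp point, in mm); z points along the fingers, y is the direction in which the jaws open and shut (so a half turn about z gives the same grasp; the last joint's range is limited). The gripper opens to 85 mm and grips with 20 to 120 N. Pads are 22 mm wide; open, the fingers measure 114 mm over their backs; the gripper's body (76 mm by 85 mm) begins 54 mm behind the grasp point. The pads swing forward as they close: fully open they stand 13 mm farther back than shut.
Start: joints at [-81.326, 7.471, 85.268, -0, 87.261, -4.893], TCP at [140.776, -583.256, 231.292] pointing down, gripper open.
Joint ranges: [-169.43, 169.43], [-51.17, 129.36], [1.28, 143.12], [-76.62, 256.62], [0, 156.53], [-152.29, 152.29]. Speed limits (degrees/s): [136.94, 136.94, 159.86, 180, 180, 180].

INTERFACE

Orientations are given as [roll, pitch, yaw] about the fixed x, y, z axes, in that order (R = Rz(yaw) Ry(pitch) Rx(roll)).
In Python, from bench import sense, snapshot, camera_params, hand_in, hold_point_z gives the robot as it stands.
- The arm moves only by the tool servo_tool, never from a script. Its argument "motion" is a list of rows, each a list of 7 numbers: the finger opening in mm, from 0 to 85.4, then the shift along the tool's x, y, z in mm, then the turn, a rotation vector about the tool's x, y, z in rad. A call has 1 to 10 rows; each row shifts and turns the pose as measured when the row begins, along the tool's axes as they then stand; what a row does not reach is not made up. A row lasts 1/10 s, in which the tool goes at most 50 mm and 8.59 degrees, less where a joint would pass 70% of its speed; a pose out of reach is approached as far as the arm can. A call with a gripper value outside its range is refused whole. The fingers move at their own pace and stop on an object; "force" is the grip in N (left out, the last holds). Time passes only in rows, so rows that do not move let the fingers close. It gives the time, the measured TCP pose, the force and the opening at its end, in the units of the state.
- sense(): the state, without advancing time (a new reading comes with each control period).
- snapshot(name): name is "scene" or "top" or "wrist"; returns the picture (400x640x3 uint8, blue, green, red); there is no depth.
- camera_params(name): a dict with "fx", "fy", "cx", "cy" (pixels), "D" ([k1, k2, p1, p2, k3] as OpenCV has them; the pictures are not rectified), "R" (3x3) and "t" (3): a world point X has camera coordinates R X + t; the wrist camera has in their place "tool_from_camera" (4x4, takes a point from camera to tool coordinates, whose origin is the TCP and whose axes are the flange's). Camera axes: x right, y down, z forward; pixel columns grow to the right and rows downward; lengths in mm; the calibration is good to about 2 mm. A picture is of the moment at which its call begins: read the wrist's pose just before it. camera_params takes no time and is no camera call.
- hand_in(): hands the job in, once; it reports no verdict.
The state is a dict: "time": time; "joint_pos": joint angles; "qd": joint speeds; "joint_efforts": joint torques, N m; "tool_pos": TCP position; "tcp_rot": TCP orientation; "ft_force": force on the tool from outside, world axes, zero at the start; "wrist_torque": the same for the moment, N m; "finger_gap": finger opening in mm.
Only numpy, scipy, OpenCV 4.12 (cv2) and the standard library are available. Lean on these libraries where they do the work, as an engineer would, in place of code of your own. Each camera call takes 0.05 s, during which the arm holds its last target. There are 200 camera calls.

## Working session

There is one attempt and no reset: what is moved stays moved. The work goes in short steps, Python scripts to look and compute and a tool call to move; the robot and the scene stay as the last step left them, time stands still between calls to the robot, and variables do not carry over. Pictures are saved under pics/ and viewed, about 8 in all and at most 12, crops included, and the job is handed in when it is done.

Besides the shell and the picture viewer there is one more tool, called after "Call:" as name([rows], argument=value, ...), one row to a line, values as JSON. servo_tool: Moves the arm, as the interface text tells. Its arguments: {"type":"object","properties":{"motion":{"type":"array"},"force":{"type":"number"}},"required":["motion"]}

```bash
mkdir -p pics
python3 - <<'E'
from bench import *
import cv2
s=sense();print(s['tool_pos'],s['tcp_rot'],s['time'],s['finger_gap'])
for n in("top","scene"):
    cv2.imwrite(f"pics/{n}0.png",snapshot(n))
    p=camera_params(n);print(n,p)
print(camera_params("wrist"),hold_point_z)
E
```

```text
[ 140.67660935 -582.71589141  230.23698983] [-1.79894760e+02 -8.59767342e-03  1.35646211e+01] 0.0 85.59219778151926
top {'fx': 397.5156643515931, 'fy': 397.5156643515931, 'cx': 323.1320150989832, 'cy': 195.65322280889413, 'D': array([-0.03677984,  0.        ,  0.        ,  0.        ,  0.        ]), 'R': array([[-4.33369067e-04, -9.99997480e-01, -2.20261043e-03],
       [-9.71349718e-01,  9.44411742e-04, -2.37652757e-01],
       [ 2.37654238e-01,  2.03651367e-03, -9.71347680e-01]]), 't': array([  -6.77628689,  541.02844807, 1047.75425025])}
scene {'fx': 403.75546894324486, 'fy': 403.75546894324486, 'cx': 319.9446614946985, 'cy': 198.85696363169237, 'D': array([-0.01918321,  0.        ,  0.        ,  0.        ,  0.        ]), 'R': array([[-0.60350536,  0.79722071, -0.01484679],
       [ 0.62890746,  0.46447898, -0.62348591],
       [-0.49015986, -0.38561435, -0.7816936 ]]), 't': array([ 320.60220221, -259.89241184, 1490.36333722])}
{'fx': 304.9376036291678, 'fy': 304.9376036291678, 'cx': 322.0214222703672, 'cy': 198.46811137348925, 'D': array([-0.04097348,  0.        ,  0.        ,  0.        ,  0.        ]), 'tool_from_camera': array([[-3.48021526e-04, -9.54982781e-01, -2.96661031e-01,
         7.57261076e+01],
       [ 9.99999938e-01, -3.16968136e-04, -1.52775013e-04,
        -1.98080823e-01],
       [ 5.18654129e-05, -2.96661066e-01,  9.54982832e-01,
        -1.42322295e+02],
       [ 0.00000000e+00,  0.00000000e+00,  0.00000000e+00,
         1.00000000e+00]])} 18.700000000000003
```

View pics/top0.png

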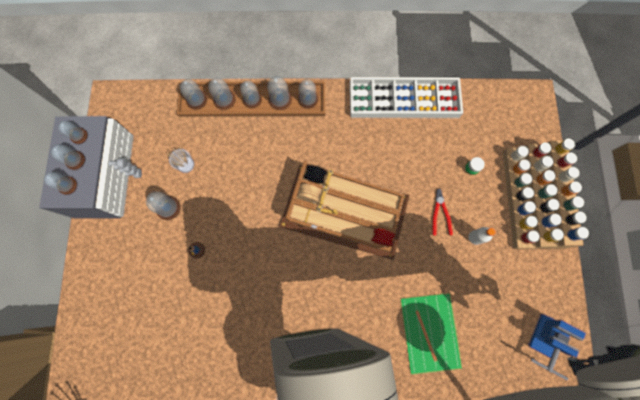

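View pics/scene0.png

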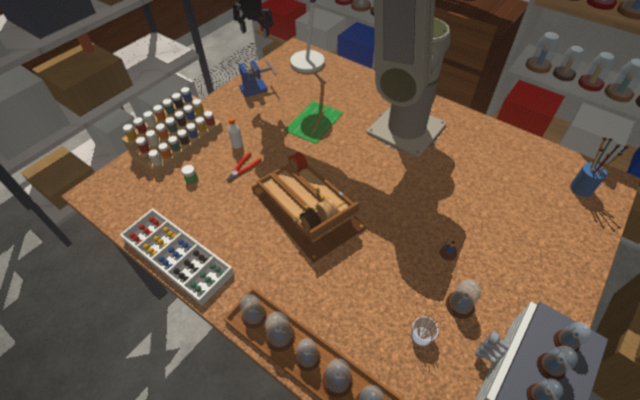

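The top view shows the gutters around (345,210), with uphill to the left (+y). The red base is at (383,237) in the gutter nearest the robot, and the black and plain bases are at (315,174) and (312,192). I'll crop for detail and measure.

```bash
cat > h.py <<'E'
import numpy as np,cv2
from bench import *
def ray(n,uv):
    p=camera_params(n);K=np.array([[p['fx'],0,p['cx']],[0,p['fy'],p['cy']],[0,0,1]])
    u=cv2.undistortPoints(np.array([[uv]],float),K,p['D'])[0,0];R=np.array(p['R']);t=np.array(p['t'])
    return -R.T@t,R.T@np.array([u[0],u[1],1])
def onz(n,uv,z):
    c,d=ray(n,uv);return c+d*(z-c[2])/d[2]
def proj(n,X):
    p=camera_params(n);K=np.array([[p['fx'],0,p['cx']],[0,p['fy'],p['cy']],[0,0,1]])
    return cv2.projectPoints(np.array(X,float).reshape(-1,3),cv2.Rodrigues(np.array(p['R']))[0],np.array(p['t']),K,p['D'])[0].reshape(-1,2)
E
python3 - <<'E'
from h import *
a=cv2.imread('pics/top0.png');b=cv2.imread('pics/scene0.png')
A=cv2.resize(a[145:265,270:420],None,fx=5,fy=5,interpolation=cv2.INTER_CUBIC)
B=cv2.resize(b[140:250,240:370],None,fx=5,fy=5,interpolation=cv2.INTER_CUBIC)
cv2.imwrite('pics/tc.png',A);cv2.imwrite('pics/sc.png',B)
for uv in[(383,237),(315,174),(312,192)]:print(onz('top',uv,85))
for uv in[(291,160),(408,193),(397,255),(280,224)]:print(onz('top',uv,6))
E
```

```text
[ 421.83412952 -167.75468894   85.        ]
[598.31423137  15.4345134   85.        ]
[546.57438205  23.46873491  85.        ]
[666.51504697  90.01367164   6.        ]
[ 563.35651826 -258.3758753     6.        ]
[ 380.95220563 -217.7536648     6.        ]
[470.85690365 118.30547607   6.        ]
```

View pics/tc.png

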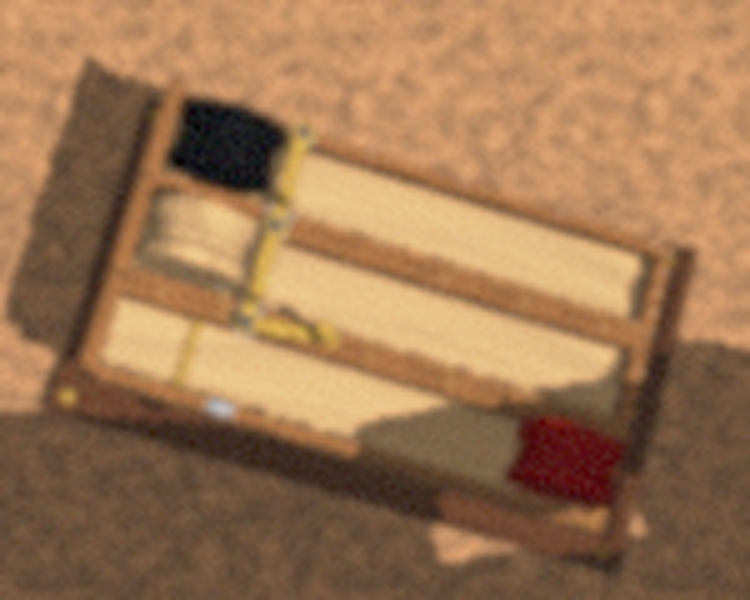

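View pics/sc.png

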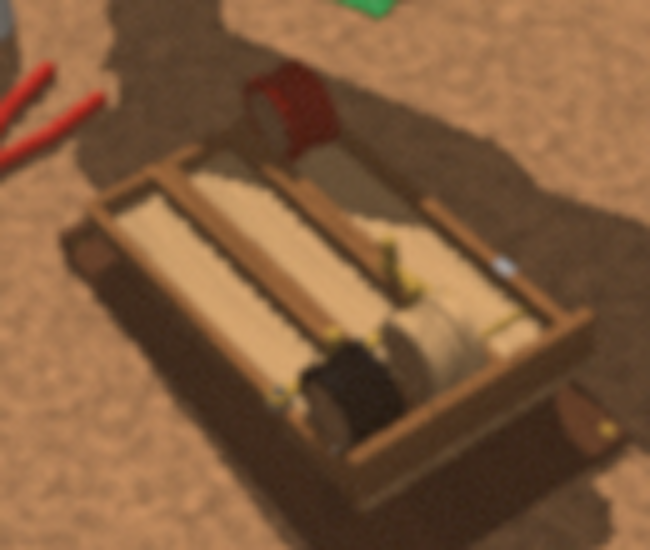

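The crops show the red base at low end (tc 570,460) and the red keeper's pivot at (245,318). Its stud is at (325,335), open and pointing downhill. The black pivot is at (305,135), and the red rib is visible at (190,352). Next I'll fit the gutter frame.

```bash
cat >> h.py <<'E'
SA,CA=np.sin(.12),np.cos(.12)
def g2w(g,s,y,h):   # g=(x,y,yaw rad) of gutter_red origin; slope dist s, across y, height above floor h
    gx=s*CA-h*SA; z=60+s*SA+h*CA
    c,n=np.cos(g[2]),np.sin(g[2]);return np.array([g[0]+c*gx-n*y,g[1]+n*gx+c*y,z])
def w2g(g,P):
    d=np.array(P)-[g[0],g[1],60];c,n=np.cos(g[2]),np.sin(g[2])
    gx=c*d[0]+n*d[1];return np.array([gx*CA+d[2]*SA,-n*d[0]+c*d[1],-gx*SA+d[2]*CA])
E
python3 - <<'E'
from h import *
from scipy.optimize import least_squares
f=lambda x,y:(270+(x+.5)/5-.5,145+(y+.5)/5-.5)
# pivots red, black; low-end red base visible centroid (top half), black stop corner top etc.
obs=[(f(245,318),(70,-24,21)),(f(305,135),(70,-136,21)),(f(188,353),(95,0,3)),(f(275,226),(70,-80,21))]
m=cv2.inRange(cv2.imread('pics/top0.png')[225:255,365:400],(0,0,60),(50,40,255));ys,xs=np.nonzero(m);print('red',xs.mean()+365,ys.mean()+225,len(xs))
def res(g):return np.concatenate([proj('top',g2w(g,*p))[0]-np.array(o) for o,p in obs])
r=least_squares(res,[450,-40,1.3]);g=r.x;print(g,np.degrees(g[2]),res(g).round(1))
# red contacts
print('redpred',proj('top',g2w(g,-110,0,30)),proj('top',g2w(g,-110,0,60)))
us=f(325,335)
P=onz('top',us,92);print('stud',P,w2g(g,P))
print([ (s,h,g2w(g,s,0,h).round(0)) for s,h in((-155,25),(-110,30),(0,30),(110,30))])
E
```

```text
red 383.7227722772277 236.78877887788778 303
[455.86595731 -52.24187818   1.27270011] 72.92034508837018 [ 0.1  0.6  0.1 -0.5 -0.4  0.1  0.2 -0.1]
redpred [[379.70150728 237.09657916]] [[382.55987835 235.94971057]]
stud [490.04871465 -38.20050352  92.        ] [ 27.12368974 -28.55124308  28.96123401]
[(-155, 25, array([ 410., -202.,   66.])), (-110, 30, array([ 423., -160.,   77.])), (0, 30, array([455., -56.,  90.])), (110, 30, array([487.,  49., 103.]))]
```

Call:
servo_tool([
  [0,35,-30,0,0,0,0],
  [0,35,-30,0,0,0,0],
  [0,35,-30,0,0,0,0],
  [0,35,-30,0,0,0,0],
  [0,35,-30,0,0,0,0],
  [0,35,-30,0,0,0,0],
  [0,35,-30,0,0,0,0],
  [0,35,-30,0,0,0,0],
  [0,35,-30,0,0,0,0],
  [0,35,-30,0,0,0,0],
])

```text
time: 1.1
tool_pos: [414.8, -197.5, 225.5]
tcp_rot: [-179.5, 0.1, 12.9]
ft_force: [1.3, -1.1, -0.2]
finger_gap: 0.3
```

Call:
servo_tool([
  [0,0,0,0,0,0,0.12],
  [0,0,0,0,0,0,0.12],
  [0,0,0,0,0,0,0.12],
  [0,0,0,0,0,0,0.12],
  [0,0,0,0,0,0,0.06],
  [0,0,0,0,0,0,0],
])

```text
time: 1.7
tool_pos: [417.4, -188.7, 223.0]
tcp_rot: [-179.4, 0.6, -18.5]
ft_force: [0.2, -0.3, -0.5]
finger_gap: 0.1
```

```bash
cat >> h.py <<'E'
from scipy.spatial.transform import Rotation as Ro
def wcam(s):
    p=camera_params('wrist');T=np.eye(4);T[:3,:3]=Ro.from_euler('xyz',s['tcp_rot'],degrees=True).as_matrix();T[:3,3]=s['tool_pos']
    return p,np.linalg.inv(T@p['tool_from_camera'])
def wproj(s,X):
    p,W=wcam(s);K=np.array([[p['fx'],0,p['cx']],[0,p['fy'],p['cy']],[0,0,1]])
    return cv2.projectPoints(np.array(X,float).reshape(-1,3),cv2.Rodrigues(W[:3,:3])[0],W[:3,3],K,p['D'])[0].reshape(-1,2)
def wonz(s,uv,z):
    p,W=wcam(s);K=np.array([[p['fx'],0,p['cx']],[0,p['fy'],p['cy']],[0,0,1]])
    u=cv2.undistortPoints(np.array([[uv]],float),K,p['D'])[0,0];R=W[:3,:3]
    c=-R.T@W[:3,3];d=R.T@np.array([u[0],u[1],1]);return c+d*(z-c[2])/d[2]
G=np.array([455.87,-52.24,1.2727])
E
python3 - <<'E'
from h import *
s=sense();im=snapshot('wrist');cv2.imwrite('pics/w1.png',im)
for p in[(70,-24,21),(70,-80,21),(27,-28.5,43),(95,0,3),(-110,0,60),(-140,20,14),(-140,-20,14),(0,-24,14),(0,24,14)]:
    q=wproj(s,g2w(G,*p))[0];print(p,q.round());cv2.drawMarker(im,tuple(int(v) for v in q),(255,0,255),0,12,1)
cv2.imwrite('pics/w1d.png',im)
E
```

```text
(70, -24, 21) [103. 171.]
(70, -80, 21) [ 89. 110.]
(27, -28.5, 43) [138. 168.]
(95, 0, 3) [ 94. 191.]
(-110, 0, 60) [295. 196.]
(-140, 20, 14) [323. 200.]
(-140, -20, 14) [322. 162.]
(0, -24, 14) [180. 165.]
(0, 24, 14) [188. 211.]
```

View pics/w1d.png

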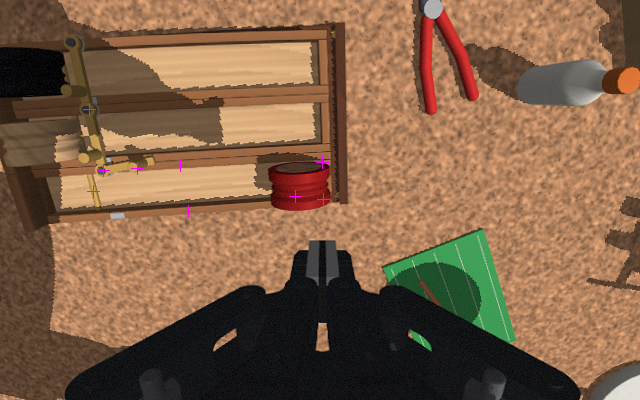

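Wrist view: the fit is good to within about 6 px, so I'll refine it from an enlarged crop.

Run:
```python
from h import *
im=cv2.imread('pics/w1.png');cv2.imwrite('pics/w1c.png',cv2.resize(im[20:235,40:350],(775,538),interpolation=cv2.INTER_CUBIC))
```

```text
(no output)
```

View pics/w1c.png

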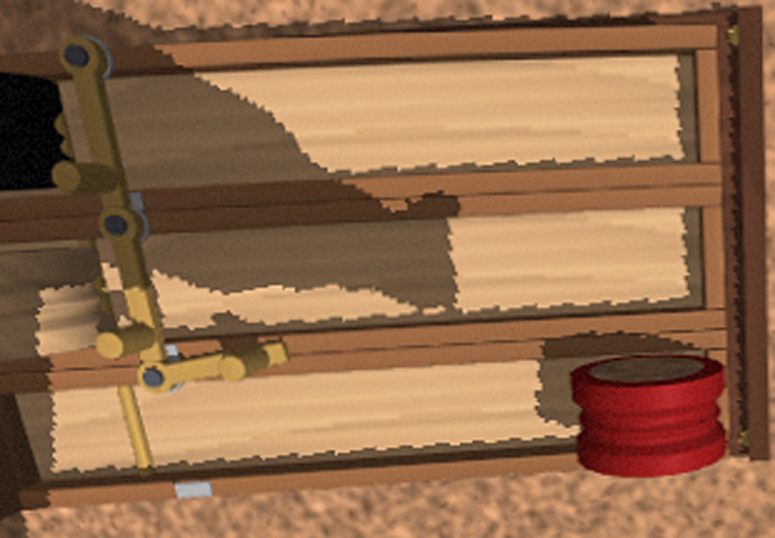

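Run:
```python
from h import *
from scipy.optimize import least_squares
s=sense();f=lambda x,y:(39.9+x/2.5,19.9+y/2.5)
ft=lambda x,y:(270+(x+.5)/5-.5,145+(y+.5)/5-.5)
obs=[(f(152,377),(70,-24,21)),(f(77,56),(70,-136,21)),(f(116,224),(70,-80,21)),(f(136,428),(95,0,3)),(f(704,258),(-140,-56,14)),(f(697,105),(-140,-112,14))]
def res(g):return np.concatenate([wproj(s,g2w(g,*p))[0]-np.array(o) for o,p in obs])
r=least_squares(res,G);g=r.x;print(g,np.degrees(g[2]),res(g).round(1))
g2=g.copy()
for t in(43,):
  for gg in(g,G):
    P=g2w(gg,27,-28,t);P=wonz(s,f(233,366),P[2]);q=w2g(gg,P);print('studtop',q,'theta',np.arctan2(70-q[0],q[1]+24))
# red top centre rim: mid of visible top silhouette
print('red far face centre', wproj(s,g2w(g,-110,-17,30)),wproj(s,g2w(g,-110,-17,60)),'seen',f(648,368))
print('TCP in gutter',w2g(g,s['tool_pos']),s['tool_pos'],s['tcp_rot'])
```

```text
[456.78086957 -52.09930222   1.29006663] 73.91537340440637 [ 1.6 -0.2  1.  -0.3  1.   0.  -1.   0.2 -1.5 -0.  -1.2 -0.1]
studtop [ 29.89054126 -29.68315188  42.65146045] theta 1.7115504377803794
studtop [ 30.79775138 -30.08137917  42.54206966] theta 1.724697938958317
red far face centre [[292.44918917 167.20312182]] [[293.06300612 174.20924221]] seen (299.09999999999997, 167.1)
TCP in gutter [-1.21684030e+02  6.23614704e-02  1.78813134e+02] [ 417.31928982 -188.72987673  222.9601596 ] [-179.43364279    0.59745224  -18.34375402]
```

Call:
servo_tool([
  [0,0,16,0,0,0,-0.04],
  [0,0,16,0,0,0,0],
  [0,0,4,20,0,0,0],
  [0,0,0,30,0,0,0],
  [0,0,0,30,0,0,0],
  [0,0,0,30,0,0,0],
  [0,0,0,20,0,0,0],
  [0,0,0,0,0,0,0],
])

```text
time: 2.55
tool_pos: [405.5, -223.6, 88.8]
tcp_rot: [-179.4, 0.4, -14.9]
ft_force: [-0.5, 0.5, 1.1]
finger_gap: -0.1
```

```bash
sed -i 's/^G=.*/G=np.array([456.78,-52.10,1.29007])/' h.py
cat >> h.py <<'E'
def st():
    s=sense();print(round(s['time'],1),'g(s,y,h)',w2g(G,s['tool_pos']).round(1),'w',np.round(s['tool_pos'],1),np.round(s['tcp_rot'],1),'F',np.round(s['ft_force'],1));return s
E
python3 -c "
from h import *
st()"
```

```text
2.5 g(s,y,h) [-174.3    1.8   50. ] w [ 405.5 -223.6   88.8] [-179.4    0.4  -14.9] F [-0.5  0.5  1.1]
```

Call:
servo_tool([
  [0,1,0,13,0,0,0.01],
  [0,1,0,12,0,0,0.01],
  [0,0,-4,0,0,0,0],
  [0,0,-5,-0.6,0,0,0],
  [0,0,-5,-0.6,0,0,0],
  [0,0,-5,-0.6,0,0,0],
  [0,0,-5,-0.6,0,0,0],
  [0,0,-5,-0.6,0,0,0],
  [0,0,-5,-0.6,0,0,0],
])

```text
time: 3.45
tool_pos: [420.7, -190.7, 71.3]
tcp_rot: [-179.6, 0.0, -16.0]
ft_force: [0.6, -0.4, 0.4]
finger_gap: 0.3
```

Run:
```python
from h import *
s=st();im=snapshot('wrist');cv2.imwrite('pics/w2.png',im)
```

```text
3.5 g(s,y,h) [-140.8   -3.8   28.3] w [ 420.7 -190.7   71.3] [-179.6    0.   -16. ] F [ 0.6 -0.4  0.4]
```

View pics/w2.png

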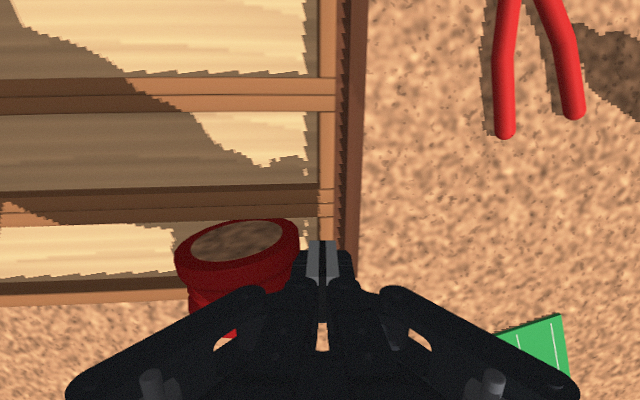

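Call:
servo_tool([
  [0,-0.5,-6,-0.5,0,0,0],
  [0,-0.5,-6,-0.5,0,0,0],
  [0,-0.5,-6,-0.5,0,0,0],
  [0,-0.5,-6,-0.5,0,0,0],
  [0,-0.5,-6,-0.5,0,0,0],
  [0,-0.5,-6,-0.5,0,0,0],
  [0,-0.5,-6,-0.5,0,0,0],
  [0,0,-6,-0.5,0,0,0],
  [0,0,-6,-0.5,0,0,0],
  [0,0,-6,-0.5,0,0,0],
])

```text
time: 4.5
tool_pos: [435.0, -126.5, 77.2]
tcp_rot: [-179.6, 0.1, -16.0]
ft_force: [-0.6, -0.4, 0.7]
finger_gap: -0.1
```

```bash
python3 -c "
from h import *
st()"
```

```text
4.5 g(s,y,h) [-75.    0.3  26.4] w [ 435.  -126.5   77.2] [-1.796e+02  1.000e-01 -1.600e+01] F [-0.6 -0.4  0.7]
```

Call:
servo_tool([
  [0,0,-6,-0.8,0,0,0],
  [0,0,-6,-0.8,0,0,0],
  [0,0,-6,-0.8,0,0,0],
  [0,0,-6,-0.8,0,0,0],
  [0,0,-6,-0.8,0,0,0],
  [0,0,-6,-0.8,0,0,0],
  [0,0,-6,-0.8,0,0,0],
  [0,0,-6,-0.8,0,0,0],
  [0,0,-6,-0.8,0,0,0],
  [0,0,-6,-0.8,0,0,0],
])

```text
time: 5.5
tool_pos: [453.0, -63.7, 86.4]
tcp_rot: [-179.6, 0.1, -16.0]
ft_force: [-0.1, -0.6, 0.2]
finger_gap: 0.2
```

Run:
```python
from h import *
s=st();cv2.imwrite('pics/w3.png',snapshot('wrist'))
```

```text
5.5 g(s,y,h) [-9.   0.4 27.7] w [453.  -63.7  86.4] [-1.796e+02  1.000e-01 -1.600e+01] F [-0.1 -0.6  0.2]
```

View pics/w3.png

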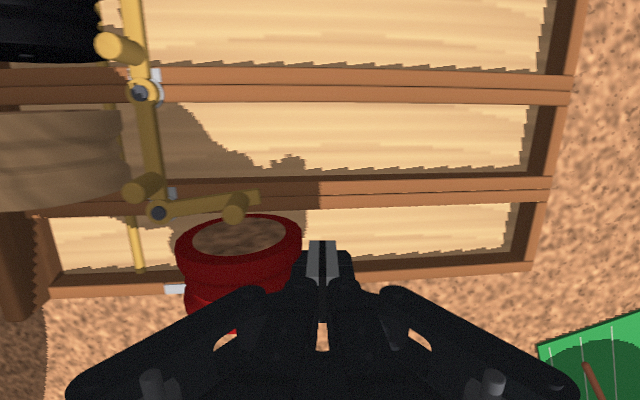

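The base is rolling squarely in the channel ahead of the fingers, and the keeper is still open. Continuing.

Call:
servo_tool([
  [0,0,-6,-0.7,0,0,0],
  [0,0,-6,-0.7,0,0,0],
  [0,0,-6,-0.7,0,0,0],
  [0,0,-6,-0.7,0,0,0],
  [0,0,-6,-0.7,0,0,0],
  [0,0,-6,-0.7,0,0,0],
  [0,0,-5,-0.6,0,0,0],
  [0,0,-4,-0.5,0,0,0],
  [0,0,-3,-0.4,0,0,0],
  [0,0,-3,-0.4,0,0,0],
])

```text
time: 6.55
tool_pos: [468.6, -10.1, 93.8]
tcp_rot: [-179.6, 0.0, -16.0]
ft_force: [-0.5, -1.3, 1.2]
finger_gap: 0.2
```

Call:
servo_tool([
  [0,0,-3,-0.4,0,0,0],
  [0,0,-3,-0.4,0,0,0],
  [0,0,-3,-0.4,0,0,0],
])

```text
time: 6.85
tool_pos: [471.3, -0.8, 95.1]
tcp_rot: [-179.6, 0.0, -16.0]
ft_force: [0.6, -0.9, 0.0]
finger_gap: 0.1
```

Run:
```python
from h import *
s=st()
```

```text
6.8 g(s,y,h) [57.2  0.3 28.5] w [471.3  -0.8  95.1] [-179.6    0.   -16. ] F [ 0.6 -0.9  0. ]
```

Call:
servo_tool([
  [0,0,-2.5,-0.3,0,0,0],
  [0,0,-2.5,-0.3,0,0,0],
])

```text
time: 7.05
tool_pos: [472.6, 4.8, 95.5]
tcp_rot: [-179.6, 0.1, -16.0]
ft_force: [-0.5, -0.7, -0.4]
finger_gap: 0.2
```

Call:
servo_tool([
  [0,0,-2,-0.2,0,0,0],
])

```text
time: 7.15
tool_pos: [473.2, 7.0, 95.8]
tcp_rot: [-179.5, 0.1, -16.0]
ft_force: [0.4, 0.0, -0.0]
finger_gap: 0.4
```

Call:
servo_tool([
  [0,0,-2,-0.2,0,0,0],
])

```text
time: 7.25
tool_pos: [473.8, 9.2, 96.0]
tcp_rot: [-179.5, 0.1, -16.0]
ft_force: [0.4, -0.0, 1.0]
finger_gap: 0.2
```

Run:
```python
from h import *
s=st();a=snapshot('wrist');cv2.imwrite('pics/w4.png',a)
```

```text
7.2 g(s,y,h) [67.4  0.6 28.1] w [473.8   9.2  96. ] [-1.795e+02  1.000e-01 -1.600e+01] F [ 0.4 -0.   1. ]
```

View pics/w4.png

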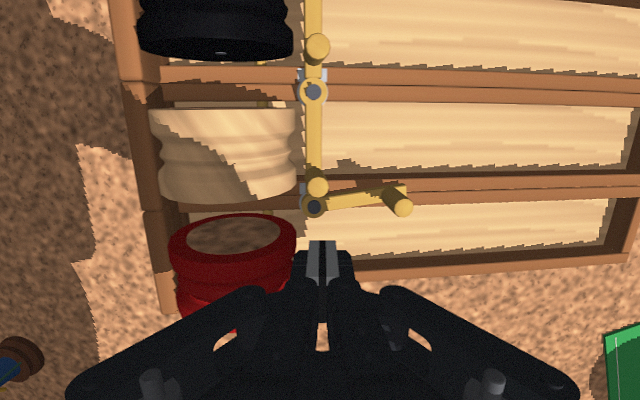

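Call:
servo_tool([
  [0,0,-2,-0.2,0,0,0],
])

```text
time: 7.4
tool_pos: [474.4, 11.3, 96.2]
tcp_rot: [-179.5, 0.1, -16.0]
ft_force: [-0.1, -0.1, -0.1]
finger_gap: -0.0
```

Call:
servo_tool([
  [0,0,-1.5,-0.2,0,0,0],
])

```text
time: 7.5
tool_pos: [474.8, 12.8, 96.4]
tcp_rot: [-179.6, 0.1, -16.0]
ft_force: [-1.5, -3.7, 0.8]
finger_gap: 0.1
```

Call:
servo_tool([
  [0,0,-1,-0.1,0,0,0],
])

```text
time: 7.6
tool_pos: [474.8, 13.0, 96.4]
tcp_rot: [-179.7, 0.1, -16.0]
ft_force: [-1.8, -8.0, 1.5]
finger_gap: 0.2
```

Call:
servo_tool([
  [0,0,0,0,0,0,0],
  [0,0,0,0,0,0,0],
  [0,0,1,0,0,0,0],
  [0,0,2,0.2,0,0,0],
  [0,0,5,0.5,0,0,0],
  [0,0,10,1,0,0,0],
  [0,0,12,1,0,0,0],
  [0,0,12,1,0,0,0],
])

```text
time: 8.4
tool_pos: [462.6, -29.3, 92.3]
tcp_rot: [-179.6, 0.1, -15.9]
ft_force: [-0.4, -0.1, -0.2]
finger_gap: -0.2
```

Run:
```python
from h import *
s=st();a=snapshot('wrist');cv2.imwrite('pics/w5.png',a)
print(proj('top',g2w(G,110,0,30)))
t=snapshot('top');m=cv2.inRange(t,(0,0,60),(50,40,255));m[:145]=0;m[265:]=0;m[:,:270]=0;m[:,415:]=0
ys,xs=np.nonzero(m);print(len(xs),xs.mean(),ys.mean(),xs.min(),xs.max())
```

```text
8.4 g(s,y,h) [27.3  0.7 29.2] w [462.6 -29.3  92.3] [-1.796e+02  1.000e-01 -1.590e+01] F [-0.4 -0.1 -0.2]
[[301.97809084 212.2826809 ]]
22 305.8636363636364 211.22727272727272 285 312
```

View pics/w5.png

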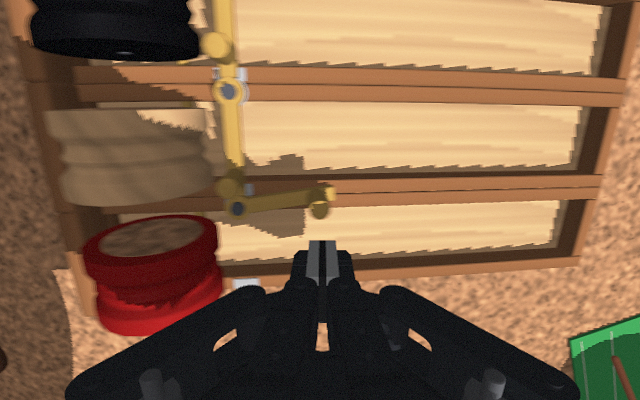

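The base stays behind the rib, level with the plain one, and the keeper is still open with its stud at (320,208). Next I go over the stud to its far side.

Call:
servo_tool([
  [0,0,0,-18,0,0,0],
  [0,0,0,-18,0,0,0],
  [0,18,0,0,0,0,0],
  [0,18,0,0,0,0,0],
  [0,16,0,0,0,0,0],
  [0,0,0,0,0,0,0],
])

```text
time: 9.1
tool_pos: [513.2, -46.7, 129.5]
tcp_rot: [-179.6, 0.1, -16.3]
ft_force: [0.4, -0.2, 0.3]
finger_gap: 0.1
```

Run:
```python
from h import *
s=st()
s5=dict(tool_pos=[462.6,-29.3,92.3],tcp_rot=[-179.6,.1,-15.9])
print(w2g(G,wonz(s5,(319,209),g2w(G,30,-30,43)[2])))
```

```text
9.1 g(s,y,h) [ 29.  -52.7  66.5] w [513.2 -46.7 129.5] [-1.796e+02  1.000e-01 -1.630e+01] F [ 0.4 -0.2  0.3]
[ 30.41697942 -30.15472631  42.9497209 ]
```

Call:
servo_tool([
  [0,0,0,18,0,0,0],
  [0,0,0,18,0,0,0],
  [0,0,0,0,0,0,0],
  [0,-4,0,0,0,0,0],
  [0,-5,0,0,0,0,0],
  [0,-5,0,0,0,0,0],
  [0,-5,0,0,0,0,0],
  [0,-5,0,0,0,0,0],
])

```text
time: 9.9
tool_pos: [488.4, -39.2, 95.8]
tcp_rot: [-179.5, -0.1, -16.4]
ft_force: [0.6, 0.4, -0.4]
finger_gap: 0.1
```

```bash
python3 -c "
from h import *
st()"
```

```text
9.9 g(s,y,h) [ 25.3 -26.8  33. ] w [488.4 -39.2  95.8] [-1.795e+02 -1.000e-01 -1.640e+01] F [ 0.6  0.4 -0.4]
```

Call:
servo_tool([
  [0,-5,-0.5,1,0,0,0],
  [0,-5,-0.5,1,0,0,0],
  [0,-5,-1,1,0,0,0],
  [0,-4,-3,-0.3,0,0,0],
  [0,-4,-3,-0.3,0,0,0],
])

```text
time: 10.4
tool_pos: [468.0, -24.1, 94.6]
tcp_rot: [-179.5, -0.3, -16.4]
ft_force: [6.2, 2.6, -2.3]
finger_gap: 0.0
```

Run:
```python
from h import *
s=st();a=snapshot('wrist');cv2.imwrite('pics/w6.png',a)
```

```text
10.4 g(s,y,h) [34.  -3.  30.8] w [468.  -24.1  94.6] [-179.5   -0.3  -16.4] F [ 6.2  2.6 -2.3]
```

View pics/w6.png

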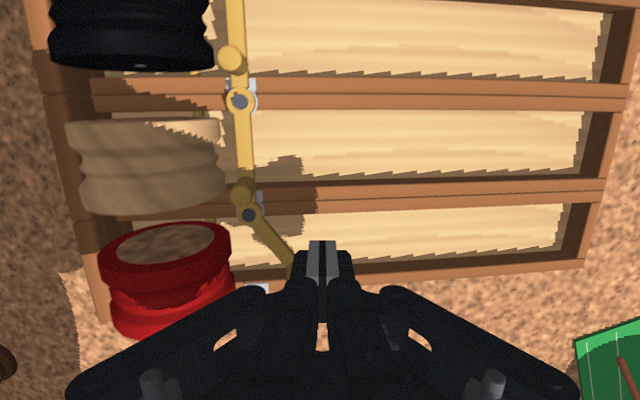

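Call:
servo_tool([
  [0,-2.5,-3.5,-0.3,0,0,0],
  [0,-2,-4,-0.4,0,0,0],
  [0,-1.5,-4,-0.4,0,0,0],
])

```text
time: 10.75
tool_pos: [465.3, -10.0, 96.1]
tcp_rot: [-179.5, -0.3, -16.4]
ft_force: [2.8, -1.5, 1.0]
finger_gap: -0.0
```

Call:
servo_tool([
  [0,-1,-3,-0.3,0,0,0],
  [0,-0.5,-3,-0.3,0,0,0],
])

```text
time: 10.95
tool_pos: [466.0, -3.3, 97.0]
tcp_rot: [-179.5, -0.4, -16.4]
ft_force: [3.1, -2.2, -0.5]
finger_gap: 0.1
```

Run:
```python
from h import *
s=st()
```

```text
10.9 g(s,y,h) [53.5  4.7 30.8] w [466.   -3.3  97. ] [-179.5   -0.4  -16.4] F [ 3.1 -2.2 -0.5]
```

Call:
servo_tool([
  [0,-1,-2,-0.2,0,0,0],
])

```text
time: 11.05
tool_pos: [465.8, -1.6, 97.3]
tcp_rot: [-179.6, -0.4, -16.4]
ft_force: [3.5, -10.1, -3.5]
finger_gap: 0.3
```

Call:
servo_tool([
  [0,0,-2,-0.2,0,0,0],
])

```text
time: 11.15
tool_pos: [466.4, -1.1, 97.3]
tcp_rot: [-179.8, -0.5, -16.4]
ft_force: [5.8, -11.8, -2.7]
finger_gap: 0.1
```

Call:
servo_tool([
  [0,0,-1.5,-0.2,0,0,0],
])

```text
time: 11.25
tool_pos: [467.2, -1.0, 97.5]
tcp_rot: [-179.9, -0.6, -16.4]
ft_force: [4.9, -6.1, -2.8]
finger_gap: -0.6
```

Call:
servo_tool([
  [0,0,2,0,0,0,0],
  [0,0,6,0,0,0,0],
  [0,0,10,-5,0,0,0],
  [0,0,5,-30,0,0,0],
  [0,0,0,-40,0,0,0],
  [0,0,0,-30,0,0,0],
  [0,0,0,0,0,0,0],
])

```text
time: 11.95
tool_pos: [454.1, -25.4, 203.9]
tcp_rot: [-180.0, 0.1, -16.4]
ft_force: [0.5, -0.9, -0.2]
finger_gap: 0.2
```

Run:
```python
from h import *
s=st();a=snapshot('wrist')
for p in[(70,16,43),(70,-40,43),(70,-24,21),(70,-80,21),(110,0,30),(110,-17,30),(110,-73,30)]:
    q=wproj(s,g2w(G,*p))[0];print(p,q.round(1))
cv2.imwrite('pics/w7.png',cv2.resize(a[60:360,60:460],(800,600),interpolation=cv2.INTER_CUBIC))
```

```text
11.9 g(s,y,h) [ 42.   10.  139.8] w [454.1 -25.4 203.9] [-1.80e+02  1.00e-01 -1.64e+01] F [ 0.5 -0.9 -0.2]
(70, 16, 43) [274.  208.5]
(70, -40, 43) [270.2 139.1]
(70, -24, 21) [272.3 155.3]
(70, -80, 21) [268.7  85.4]
(110, 0, 30) [224.9 187.3]
(110, -17, 30) [222.8 167.1]
(110, -73, 30) [215.7  94.8]
```

View pics/w7.png

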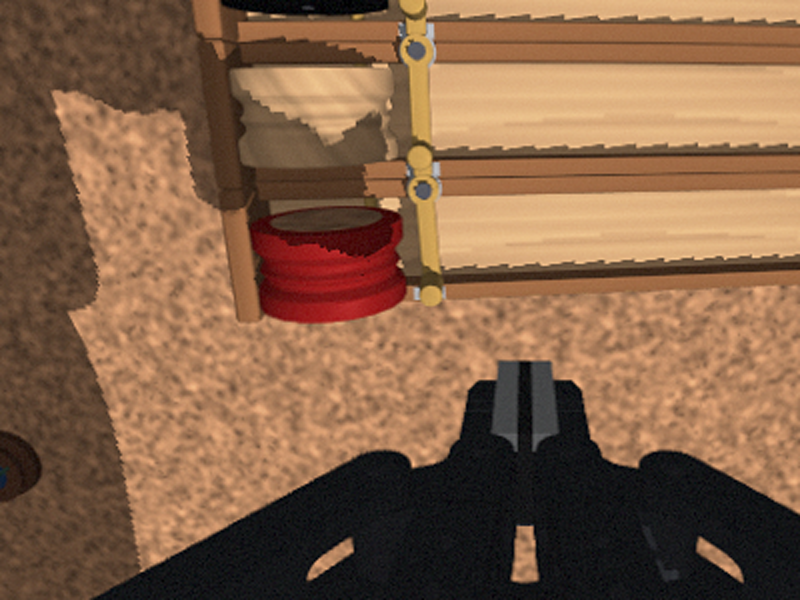

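```bash
python3 -c "
from bench import *
print(hand_in())"
```

```text
the job is handed in; nothing more can be done
None
```

The red base is over the rib and against its end stop, with its keeper swung closed behind it. I handed the job in at about 12 s of the 54 s; it gives no verdict.

- **Rolling:** I pushed the base up its gutter with the closed fingertips at 60 mm/s or less. Force at the end stop peaked at about 8 N. When I backed off, it stayed put.
- **Keeper:** I pushed the stud round from its far side until the keeper met its end of travel, at about 13 N. The fingers then went back and up, clear of everything.
- **Last check:** In the final wrist picture the red keeper is within about 0.04 rad of the line of the plain gutter's closed one. The red base sits as far from its bar as the plain base does (about 17 and 18 px).
- **Others:** The plain base and its keeper look unmoved. The black pair is only partly in that last frame, but looked unmoved in the earlier pictures. I did not go near the other things on the bench.
- **Disagreement:** A colour-mask reading from the top camera, taken before I closed the keeper, put the red base about 4 px from its expected place. It rested on only 22 pixels, because the arm and its shadow covered most of the base, so I relied on the wrist view instead.

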